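Seat the bridge plate and hold the guide rod through both bushings

TASK

Lay the blue bridge plate, brass mouth up, across the two uprights of the guide stand and press it down into its pockets until it sits level and flush on both ledges. Then take the red-handled guide rod from its black holder and thread it down through the bushing in the bridge plate and on through the lower bushing, so that its tip comes out below the lower bushing while its red collar stays clear above the plate, by about a centimetre. Finish while still gripping the rod there, not letting go and not resting its collar on the plate; do not disturb the tape roll, the objective case or the coverslip box.

Things in the scene. Friction and masses are not known exactly. Their poses are not given: they have to be found in the camera images.
- guide_stand: Fixed aluminium stand on a dark steel foot 84 (x) x 150 (y) x 6 mm. Origin on the table under its centre, z up. Two uprights at y = +-50.5 mm (64 mm in x, 25 mm in y, inner faces at y = +-38 mm) end in level ledges at z = 84 mm, with lips round them up to z = 103 mm. A fixed cross plate between them at z = 30 to 46 mm carries the lower bushing.
- lower_bush (a point): Centre of the lower bushing's bore at its underside, 30 mm above the table, on the stand's centre line; axes as the stand's. The bore is 14 mm wide, upright, and runs from here up to z = 46 mm, then flares to 23 mm wide at z = 51 mm (mouth of the brass bushing). Below it is open down to the foot's top at z = 6 mm.
- seat (a point): Point on the stand's centre line at ledge height, z = 84 mm; axes as the stand's. The seated plate's origin belongs here, its y along the stand's y (either way round). Lips stand 2 mm clear of the plate's ends and sides, upright to z = 94 mm, then flared to 103 mm, only at |y| = 43 to 64 mm: the plate's long sides are open to fingers between the uprights.
- bridge_plate: Loose blue plate 50 (x) x 110 (y) x 10 mm, 140 g, lying flat, mouth up. Origin at the centre of its underside, z up. A brass bushing runs through its middle: bore 14 mm from z = 0 to 10 mm, then a mouth standing 5 mm above the plate's top (to z = 15 mm), 31 mm across outside, flaring to 23 mm inside. Grip it across its 50 mm width at mid length.
- rod_holder: Fixed black upright tube, 28 mm outside, 16 mm bore, top at z = 96 mm, on a 60 x 60 x 6 mm steel foot. Origin on the table under its centre. The rod hangs in it by its collar.
- guide_rod: Loose steel rod with red handle, 120 g, upright, its collar resting on the holder's top. Origin on its axis at the collar's underside; z up towards the handle. Below: rod 10 mm in diameter, 90 mm long (last 9 mm tapers to 3.6 mm). Above: collar 28 mm in diameter, 5 mm thick; round handle 22 mm in diameter from z = 5 to 47 mm.
- rod_tip (a point): The rod's lower end, 90 mm below the rod's origin on its axis.
- tape_roll: Bystander: green roll of tape lying flat, 82 mm across, 25 mm high. Origin at the centre of its underside.
- objective_case: Bystander: clear upright plastic case, 38 mm across, 52 mm high. Origin at the centre of its underside.
- coverslip_box: Bystander: small clear box 30 x 30 x 14 mm. Origin at the centre of its underside.
- lift_bar_l (a joint): Height of the brass lift bar (36 mm in x, 8 mm in y) in the stand's ledge at y = +47 mm, as travel pushed down in m: near 0 it stands 5 mm proud and carries the plate, from 0.005 it is flush with the ledge. It slides down stiffly (about 6 N; 12 N for both bars) and stays where pushed.
- lift_bar_r (a joint): Height of the brass lift bar (36 mm in x, 8 mm in y) in the stand's ledge at y = -47 mm, as travel pushed down in m: near 0 it stands 5 mm proud and carries the plate, from 0.005 it is flush with the ledge. It slides down stiffly (about 6 N; 12 N for both bars) and stays where pushed.

How it is judged:
On the way, in this order (a step that is already met when the one before it is completed fails the run):
1. the bridge plate sits level and flush on both ledges, mouth up (z of bridge_plate in the frame of seat between -0.002 and 0.002 m and horizontal distance between bridge_plate and seat below 0.006 m and angle between bridge_plate's own z axis and vertical below 0.025 rad and angle between the y axis of bridge_plate and the y axis of guide_stand, either way round below 0.15 rad), for 0.2 s.
2. the rod's tip has passed down through the upper bushing, in the bridge plate (z of rod_tip in the frame of bridge_plate below -0.002 m and horizontal distance between rod_tip and bridge_plate below 0.009 m and z of guide_rod in the frame of bridge_plate above 0.015 m and horizontal distance between guide_rod and bridge_plate below 0.02 m), for 0.1 s.
At the end, for the whole second after the job is handed in: Plate origin within 2 mm in height and 6 mm sideways of the seat, level to 0.025 rad, in line to 0.15 rad. Rod tip 2 mm or more below the lower bushing, within 6 mm of its axis; collar 3 mm or more above the brass mouth, within 8 mm; upright to 0.1 rad, still, gripped with over 3 N (all of step 1 and z of rod_tip in the frame of lower_bush below -0.002 m and horizontal distance between rod_tip and lower_bush below 0.006 m and z of guide_rod in the frame of bridge_plate above 0.018 m and horizontal distance between guide_rod and bridge_plate below 0.008 m and angle between the z axis of guide_rod and the z axis of guide_stand, either way round below 0.1 rad and linear speed of guide_rod below 0.02 m/s and contact force between the fingers and guide_rod above 3 N); the arm keeps its last pose, push and grip.
It fails at once if the tape roll is moved by more than 2 cm (distance of tape_roll from where it was at the start of the episode above 0.02 m).
It fails at once if the objective case is moved by more than 2 cm or knocked over (distance of objective_case from where it was at the start of the episode above 0.02 m or angle between objective_case's own z axis and vertical above 0.5 rad).
It fails at once if the coverslip box is moved by more than 2 cm (distance of coverslip_box from where it was at the start of the episode above 0.02 m).
It also fails if it takes over 54 s, if anything falls off the work surface, if the arm or the gripper's body presses on something with over 40 N, if the wrist force passes 120 N, or if a joint passes its speed limit or range.

ROBOT

A 6-joint arm with a two-finger parallel gripper is mounted at the origin on a cart in front of the work surface, level with it; the furniture and walls round the work are solid. World frame = base frame: x ahead of the robot, y to its left, z up, the work surface at z = 0. Lengths are in m, angles in rad, forces in N, time in s.
With the tool pointing down it reaches from about 0.4 to 0.925 m from the base axis. Payload 3.4 kg.
Tool frame: the origin (TCP) lies at the very end of the fingers, on their centre line; the grasp point (between the pads) lies 19 mm behind it (manip.grip_point_offset is the distance from the TCP to the grasp point, in m); z points along the fingers, y is the line along which they close (so a half turn about z gives the same grasp; the last joint's range is limited). The gripper opens to 85 mm and grips with 20 to 120 N. Pads are 22 mm wide; open, the fingers measure 114 mm over their backs; the gripper's body (76 mm by 85 mm) begins 54 mm behind the grasp point. The pads swing forward as they close: fully open they stand 13 mm farther back than shut.
Start: joints at [1.163, 0.307, 1.506, -0, 1.328, -0.073], TCP at [0.189, 0.543, 0.231] pointing down, gripper open.
Joint ranges: [-3.12, 3.12], [-1.05, 2.28], [0.14, 2.33], [-1.42, 4.57], [0.1, 2.73], [-2.68, 2.68]. Speed limits (rad/s): [2.57, 2.57, 3.14, 3.14, 3.14, 3.14].

INTERFACE

Orientations are given as a unit quaternion [x, y, z, w].
In Python, from rig import manip, effector, snapshot, camera_info, job, readout gives the robot as it stands. The module is installed in compiled form; this text tells all that it offers. Calls block until the motion is done:
- manip.move_pose(position, orientation): joint-space move of the TCP to a pose.
- manip.movel(position, rate=0.15, rotation=None): straight line of the TCP; rotation=None keeps the orientation; rate is the mean speed in m/s.
- manip.set_joints(angles): joint-space move.
- effector.set_gripper(opening, grip_force=None): finger opening in m; grip_force is the grip in N (None keeps the last); returns when the fingers have stopped.
- manip.dwell(seconds).
- manip.inverse_kinematics(position, orientation): joint angles nearest the present ones, or None.
- snapshot(name): name is "scene" or "top" or "wrist"; returns (picture, depth): 400x640x3 uint8, red, green, blue; 400x640 float32, m along the optical axis (not along the pixel's ray), 0 where there is no reading.
- camera_info(name): a dict with "mtx" (3x3 intrinsics, pixels), "origin" and "rotation" of the camera in the world; the wrist camera has in their place "mount" (4x4, takes a point from camera to tool coordinates, whose origin is the TCP and whose axes are the flange's). Camera axes: x right, y up, looking along -z (the intrinsics and any distortion apply to the point x, -y, -z); pixel columns grow to the right and rows downward; lengths in m; the calibration is good to about 2 mm. A picture is of the moment at which its call begins: read the wrist's pose just before it. camera_info takes no time and is no camera call.
A pose or a line that the arm cannot do raises manip.MotionError and nothing moves.
- job.hand_in(): hands the job in; it is judged then, once.
Readings, each from a call of its own:
- readout.read_time(): time.
- readout.read_qpos(): joint angles.
- readout.read_dq(): joint speeds.
- readout.read_tau(): joint torques, N m.
- readout.read_eef_pos(): TCP position.
- readout.read_tcp_rot(): TCP orientation.
- readout.read_ft_force(): force on the tool from outside, world axes, zero at the start.
- readout.read_wrist_torque(): the same for the moment, N m.
- readout.read_gripper_width(): finger opening in m.
- readout.read_gripper_force(): force on a finger pad.
Only numpy, scipy, OpenCV 4.12 (cv2) and the standard library are available. Lean on these libraries where they do the work, as an engineer would, in place of code of your own. Each camera call takes 0.05 s, during which the arm holds its last target. There are 200 camera calls.

## Working session

There is one attempt and no reset: what is moved stays moved. The work goes in short steps, each a Python script; the robot and the scene stay as the last script left them, time stands still between calls to the robot, and variables do not carry over. Pictures are saved under pics/ and viewed, at most 10 in all, crops included, and the job is handed in when it is done.

```bash
mkdir -p pics; python3 - <<'E'
from rig import *
import cv2,numpy as np
for n in("scene","top"):
    p,d=snapshot(n); cv2.imwrite(f"pics/{n}0.png",p[:,:,::-1]); np.savez(f"{n}0.npz",p=p,d=d)
    c=camera_info(n); print(n,{k:(np.round(v,4).tolist() if not isinstance(v,str) else v) for k,v in c.items()})
print(camera_info("wrist"),readout.read_time(),readout.read_tcp_rot(),manip.grip_point_offset)
E
```

```text
scene {'mtx': [[369.5057, 0.0, 324.0008], [0.0, 369.5057, 194.5142], [0.0, 0.0, 1.0]], 'origin': [0.1524, 0.2318, 0.6118], 'rotation': [-0.1395, 0.4167, 0.8447, -0.3056]}
top {'mtx': [[509.422, 0.0, 313.727], [0.0, 509.422, 199.4324], [0.0, 0.0, 1.0]], 'origin': [0.425, -0.2915, 1.1085], 'rotation': [-0.0469, 0.0547, 0.7076, -0.7029]}
{'mtx': array([[347.88663375,   0.        , 318.56825352],
       [  0.        , 347.88663375, 203.14197549],
       [  0.        ,   0.        ,   1.        ]]), 'mount': array([[ 1.61254164e-04,  9.56914484e-01,  2.90369841e-01,
         7.35181877e-02],
       [ 9.99999938e-01, -6.36110395e-05, -3.45710244e-04,
        -8.02097189e-04],
       [-3.12344413e-04,  2.90369879e-01, -9.56914435e-01,
        -1.40972963e-01],
       [ 0.00000000e+00,  0.00000000e+00,  0.00000000e+00,
         1.00000000e+00]])} 0.1 [ 1.66635423e-01  9.86018114e-01 -9.30918648e-04 -2.21159106e-04] 0.0187
```

View pics/scene0.png

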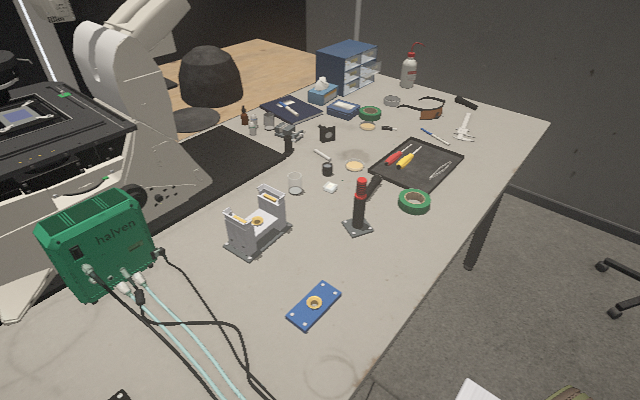

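View pics/top0.png

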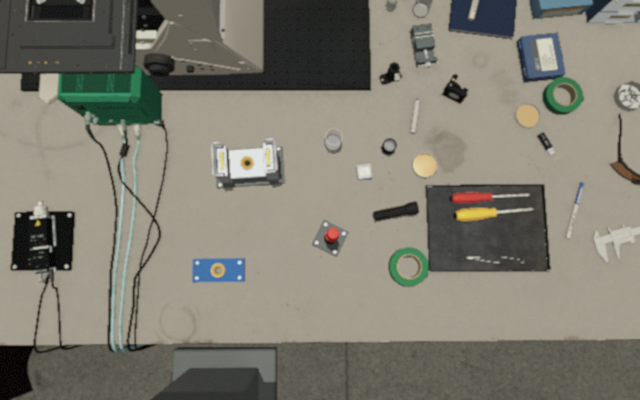

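Scene view: plate near pixel (314,302), stand (258,222), rod in its holder (361,205). Top view: plate (218,270), stand (248,163), rod (332,236), case (333,140), box (364,172), roll (409,267).

```bash
cat > h.py <<'E'
from rig import *
import cv2,numpy as np
from scipy.spatial.transform import Rotation as R
def campose(n):
    c=camera_info(n)
    if n!="wrist": return c["mtx"],R.from_quat(c["rotation"]).as_matrix(),np.array(c["origin"])
    Rt=R.from_quat(readout.read_tcp_rot()).as_matrix(); p=np.array(readout.read_eef_pos()); m=c["mount"]
    return c["mtx"],Rt@m[:3,:3],Rt@m[:3,3]+p
def cloud(d,pose):
    K,Rm,o=pose; v,u=np.mgrid[:d.shape[0],:d.shape[1]]
    P=np.stack([(u-K[0,2])/K[0,0]*d,-(v-K[1,2])/K[1,1]*d,-d],-1)
    return P@Rm.T+o
def proj(P,pose):
    K,Rm,o=pose; q=(np.atleast_2d(P)-o)@Rm
    return np.c_[K[0,0]*q[:,0]/-q[:,2]+K[0,2],K[1,1]*q[:,1]/q[:,2]+K[1,2]]
def ray(uv,pose):
    K,Rm,o=pose; return Rm@np.array([(uv[0]-K[0,2])/K[0,0],-(uv[1]-K[1,2])/K[1,1],-1]),o
def atz(uv,z,pose):
    r,o=ray(uv,pose); return o+r*(z-o[2])/r[2]
def hsv(p): return cv2.cvtColor(p,cv2.COLOR_RGB2HSV)
def biggest(m,near=None):
    n,l,s,c=cv2.connectedComponentsWithStats(m.astype(np.uint8))
    i=1+np.argmax(s[1:,4]) if near is None else 1+np.argmin(np.hypot(*(c[1:]-near).T)+1e4*(s[1:,4]<25))
    return l==i
def rect(W,m):
    Q=W[m][:,:2]; (c,s,a)=cv2.minAreaRect((Q*1000).astype(np.float32))
    return np.round(c,1),np.round(s,1),round(a,1),np.round(np.median(W[m][:,2])*1000,1)
E
python3 - <<'E'
from h import *
for n,pl,rd in(("scene",(314,302),(361,184)),("top",(218,270),(332,236))):
    f=np.load(n+"0.npz"); p,d=f["p"],f["d"]; po=campose(n); W=cloud(d,po); H=hsv(p)
    print(n,"valid",(d>0).mean())
    b=biggest((H[...,0]>100)&(H[...,0]<125)&(H[...,1]>120)&(d>0),pl); print("plate",b.sum(),rect(W,b))
    r=biggest(((H[...,0]<6)|(H[...,0]>174))&(H[...,1]>130)&(d>0),rd); print("red",r.sum(),rect(W,r),W[r].max(0),np.median(W[r],0))
    t=(np.abs(W[...,2])<.01)&(d>0); print("table z", np.median(W[t][:,2]))
    m=(W[...,2]>.07)&(W[...,2]<.13)&(np.hypot(W[...,0]-.52,W[...,1]+.13)<.13)&(d>0); 
    if m.any(): print("stand hi",m.sum(),rect(W,m))
    for uv in ((248,163),(219,163),(268,158),(332,236),(333,140),(364,172),(409,290)) if n=="top" else ((248,222),(258,222),(361,183),(295,176),(330,187),(405,211)): print(uv,np.round(W[uv[1],uv[0]],3))
E
```

```text
scene valid 0.99605859375
plate 3 (array([ 438.8, -118.4]), array([0.6, 5.6]), 84.6, np.float64(8.5))
red 55 (array([ 498.7, -336.6]), array([18.6, 17.7]), 19.1, np.float64(141.8)) [ 0.50895151 -0.32714721  0.14445864] [ 0.49723651 -0.3344622   0.14184959]
table z -0.0005690412709691839
stand hi 208 (array([ 637.2, -149.7]), array([ 29.9, 102.8]), 6.2, np.float64(85.5))
(248, 222) [ 0.62  -0.111  0.101]
(258, 222) [ 0.661 -0.168  0.038]
(361, 183) [ 0.495 -0.329  0.139]
(295, 176) [ 0.722 -0.359  0.038]
(330, 187) [ 0.64  -0.408  0.013]
(405, 211) [ 0.439 -0.465  0.001]
top valid 0.9959375
plate 754 (array([434. , -99.6]), array([ 46. , 106.7]), 0.7, np.float64(11.0))
red 165 (array([ 497.8, -337.3]), array([23.5, 23.9]), 28.3, np.float64(142.2)) [ 0.50971555 -0.32491164  0.14704882] [ 0.49637334 -0.33683196  0.14219465]
table z 0.0012844524838573346
stand hi 219 (array([ 634.6, -111.9]), array([28.7, 27.7]), 4.4, np.float64(88.1))
(248, 163) [ 0.667 -0.16   0.006]
(219, 163) [ 0.65  -0.11   0.082]
(268, 158) [ 0.659 -0.211  0.089]
(332, 236) [ 0.494 -0.337  0.143]
(333, 140) [ 0.718 -0.348  0.004]
(364, 172) [ 0.643 -0.415  0.014]
(409, 290) [ 0.388 -0.507  0.001]
```

```bash
cat >> h.py <<'E'
def down(yaw): # tool x axis at angle yaw in world, pointing down
    return np.array([np.cos(yaw/2),np.sin(yaw/2),0,0])
E
python3 - <<'E'
from h import *
pts={"plate":(.434,-.10,.22),"stand":(.66,-.16,.27),"rod":(.495,-.336,.28)}
for tag,yaw in (("A",np.pi/2),("B",-np.pi/2)):
    print(tag,[ (None if (q:=manip.inverse_kinematics(p,down(yaw))) is None else np.round(q,2)) for p in pts.values()])
for tag,yaw in (("A",np.pi/2),("B",-np.pi/2)):
    for n in (["plate","stand","rod"] if tag=="A" else ["rod","stand","plate"]):
        try: manip.move_pose(pts[n],down(yaw))
        except manip.MotionError as e: print(n,tag,e); continue
        po=campose("wrist"); p,d=snapshot("wrist")
        np.savez(f"w_{n}{tag}.npz",p=p,d=d,K=po[0],R=po[1],o=po[2]); cv2.imwrite(f"pics/w_{n}{tag}.png",p[:,:,::-1])
        print(n,tag,readout.read_time(),readout.read_eef_pos(),readout.read_qpos()[5])
import os
im=[cv2.resize(cv2.imread(f"pics/w_{n}{t}.png"),(400,250)) for t in "AB" for n in("stand","rod") if os.path.exists(f"pics/w_{n}{t}.png")]
if len(im)==4: cv2.imwrite("pics/m1.png",np.vstack([np.hstack(im[:2]),np.hstack(im[2:])]))
E
```

```text
A [array([-0.32,  0.13,  1.78, -0.  ,  1.23, -0.32]), array([-0.3 ,  0.43,  1.21, -0.  ,  1.5 , -0.3 ]), array([-0.67,  0.31,  1.38, -0.  ,  1.45, -0.67])]
B [None, None, array([-0.67,  0.31,  1.38, -0.  ,  1.45,  2.47])]
plate A 2.5917 [ 0.43428221 -0.09938785  0.22001231] -0.32134498656746235
stand A 3.5917 [ 0.65848767 -0.15929499  0.26958342] -0.3000173115365575
rod A 4.6 [ 0.49597248 -0.3350636   0.28009851] -0.6665160698497319
rod B 7.3 [ 0.49503593 -0.33596403  0.27999535] 2.47444133142955
stand B the arm cannot take that pose within its joint ranges
plate B the arm cannot take that pose within its joint ranges
```

```bash
python3 - <<'E'
import cv2,numpy as np
im=[cv2.resize(cv2.imread(f"pics/w_{n}.png"),(400,250),interpolation=cv2.INTER_AREA) for n in("plateA","standA","rodA","rodB")]
cv2.imwrite("pics/m1.png",np.vstack([np.hstack(im[:2]),np.hstack(im[2:])]))
E
```

```text
(no output)
```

View pics/m1.png

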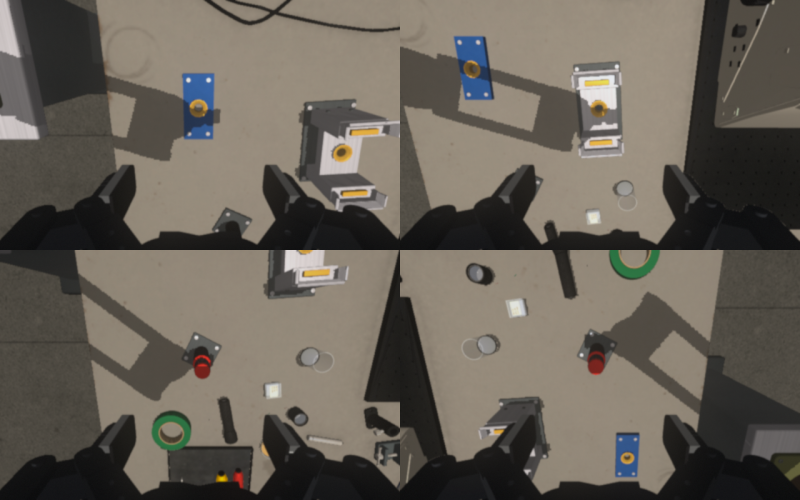

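Wrist mosaic (plateA, standA / rodA, rodB): plate with brass mouth at plateA (318,173 full-res) and standA (115,112). The stand's two lift bars and lower bushing show in plateA and standA, and the red rod shows in both rod views.

```bash
python3 - <<'E'
from h import *
L={}
for n in("plateA","standA","rodA","rodB"):
    f=np.load(f"w_{n}.npz"); L[n]=(f["p"],f["d"],(f["K"],f["R"],f["o"]))
    p,d,po=L[n]; H=hsv(p); W=cloud(d,po)
    print(n,"table",np.round(1000*np.median(W[(np.abs(W[...,2])<.012)&(d>0)][:,2]),1))
    y=(H[...,0]>14)&(H[...,0]<32)&(H[...,1]>120)&(H[...,2]>70)
    nn,l,s,c=cv2.connectedComponentsWithStats(cv2.morphologyEx(y.astype(np.uint8),cv2.MORPH_CLOSE,np.ones((5,5))))
    for i in range(1,nn):
        if s[i,4]>60 and c[i][1]<330:
            m=(l==i)&(d>0)
            print("  brass",s[i],np.round(c[i],1),rect(W,m))
    b=(H[...,0]>100)&(H[...,0]<125)&(H[...,1]>120)&(d>0)&(W[...,2]>.004)&(W[...,2]<.03)
    if b.sum()>200:
        b=biggest(b); print("  blue",b.sum(),rect(W,b),np.round(cv2.minAreaRect(np.argwhere(b)[:,::-1].astype(np.float32))[0],1))
    r=((H[...,0]<6)|(H[...,0]>174))&(H[...,1]>130)&(d>0)&(W[...,2]>.08)
    if r.sum()>50:
        r=biggest(r); t=r&(W[...,2]>.139); print("  red",r.sum(),"top",t.sum(),rect(W,t), "mincircle",cv2.minEnclosingCircle((W[t][:,:2]*1000).astype(np.float32)), W[r][:,2].max())
# stand lips (grey, high)
p,d,po=L["standA"]; W=cloud(d,po)
m=(W[...,2]>.097)&(W[...,2]<.107)&(np.hypot(W[...,0]-.65,W[...,1]+.16)<.1)&(d>0)
print("lips",m.sum(),rect(W,m))
m=(W[...,2]>.002)&(W[...,2]<.108)&(np.hypot(W[...,0]-.65,W[...,1]+.16)<.11)&(d>0); print("all",rect(W,m))
E
```

```text
plateA table -1.5
  brass [303 160  29  27 479] [317.1 173.3] (array([433.2, -99.6]), array([27.7, 28. ]), 13.1, np.float64(12.3))
  brass [561 206  45  11 384] [582.9 210.9] (array([ 654.7, -116.1]), array([37. ,  7.4]), 3.3, np.float64(86.8))
  brass [533 232  30  27 622] [547.8 244.9] (array([ 662.7, -163.6]), array([27.7, 38.9]), 84.0, np.float64(47.7))
  brass [547 304  41  10 329] [566.9 308.6] (array([ 660.5, -209.4]), array([36.2,  8.1]), 2.6, np.float64(86.9))
  blue 3692 (array([433.1, -99.6]), array([ 48.2, 108.6]), 0.1, np.float64(8.5)) [317.  169.5]
standA table -1.5
  brass [102  98  26  26 443] [114.1 110.4] (array([433.6, -99.7]), array([27.6, 26.8]), 36.4, np.float64(12.1))
  brass [296 128  38  10 273] [314.6 132.2] (array([ 655. , -116.4]), array([34.1,  6.5]), 3.8, np.float64(87.2))
  brass [305 161  27  26 433] [318.  173.9] (array([ 657.8, -163.2]), array([26.9, 27.1]), 63.3, np.float64(48.1))
  brass [304 224  35   9 241] [321.  227.7] (array([ 661.1, -209.8]), array([34. ,  6.8]), 3.8, np.float64(87.0))
  blue 3548 (array([433.5, -99.9]), array([ 50.9, 107.3])
[... 446 characters left out ...]
[19.4, 20. ]), 43.2, np.float64(141.3)) mincircle ((499.7403564453125, -338.69622802734375), 10.315353393554688) 0.1434635308926614
rodB table -1.4
  brass [151 287  16   8 103] [158.3 289.9] (array([ 610.9, -273.5]), array([185. ,  11.5]), 46.2, np.float64(87.3))
  blue 1712 (array([ 433.4, -100.2]), array([ 48.2, 109.5]), 0.1, np.float64(8.7)) [363.1 329. ]
  red 715 top 469 (array([ 499.8, -339.9]), array([19.7, 20.1]), 41.8, np.float64(141.3)) mincircle ((499.943603515625, -339.4450988769531), 10.57371997833252) 0.14313683047893544
lips 1475 (array([ 658. , -163.9]), array([ 70.6, 130.9]), 3.8, np.float64(100.7))
all (array([ 657.9, -163.3]), array([ 83.9, 149. ]), 3.8, np.float64(48.1))
```

```bash
python3 - <<'E'
from h import *
q=down(np.pi/2)
effector.set_gripper(.066,60)
manip.move_pose((.4333,-.0998,.06),q)
manip.movel((.4333,-.0998,.012),rate=.08); manip.dwell(.3)
f0=np.array(readout.read_ft_force()); print(f0,readout.read_eef_pos(),readout.read_gripper_width())
z=.012
while z>-.012:
    z-=.001; manip.movel((.4333,-.0998,z),rate=.02)
    f=np.array(readout.read_ft_force())-f0
    if abs(f[2])>3: break
print("contact",z,f,readout.read_eef_pos(),readout.read_time())
z+=.0035
manip.movel((.4333,-.0998,z),rate=.03); effector.set_gripper(.045,60)
print(readout.read_ft_force(),readout.read_gripper_width(),readout.read_gripper_force(),readout.read_eef_pos())
po=campose("wrist"); p,d=snapshot("wrist"); cv2.imwrite("pics/g1.png",p[:,:,::-1]); print(readout.read_time())
E
```

```text
[ 0.97098955 -0.2958688  -0.26493354] [ 0.43360009 -0.09989852  0.01241418] 0.06619377724306476
contact -0.007000000000000004 [-1.85516475  1.80424516  6.39846417] [ 0.43341956 -0.09981194 -0.00656894] 15.8083
[-0.84416277  1.40473306 12.93422458] 0.048310238976486924 65.94498526494135 [ 0.43364811 -0.0998635  -0.00260933]
16.4167
```

View pics/g1.png

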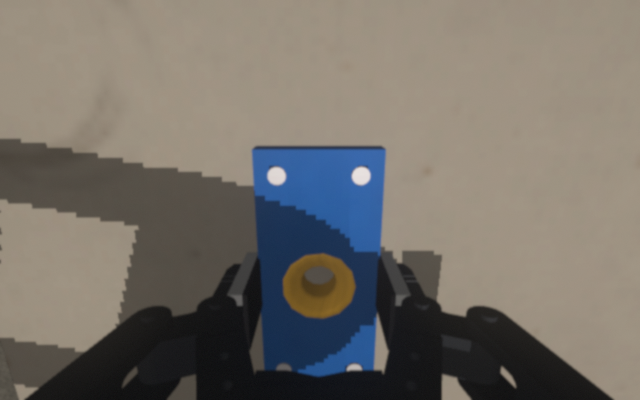

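The picture shows the plate gripped at mid-length with its mouth at (318,286), centred between the pads. Next: lift, carry, and check the plate's pose in hand above the stand.

```bash
python3 - <<'E'
from h import *
S=np.array([.658,-.1632]); yaw=np.pi/2+.0655; q=down(yaw)
manip.movel((.4333,-.0998,.145),rate=.2)
manip.movel((*S,.145),rate=.2,rotation=q); manip.dwell(.2)
print(readout.read_ft_force(),readout.read_gripper_width(),readout.read_eef_pos(),R.from_quat(readout.read_tcp_rot()).as_matrix().round(4).tolist())
po=campose("wrist"); p,d=snapshot("wrist"); W=cloud(d,po); H=hsv(p)
b=biggest((H[...,0]>100)&(H[...,0]<125)&(H[...,1]>120)&(d>0)); Q=W[b]; c=Q.mean(0)
n=np.linalg.svd(Q-c,full_matrices=False)[2][2]; print("blue",rect(W,b),"normal",n*np.sign(n[2]))
y=biggest((H[...,0]>14)&(H[...,0]<32)&(H[...,1]>120)&(H[...,2]>60)&(np.abs(W[...,2]-.155)<.02)); print("mouth",rect(W,y))
cv2.imwrite("pics/g2.png",p[:,:,::-1]); print(readout.read_time())
E
```

```text
[-0.08277643  0.37647892 -0.76695688] 0.048224863510123 [ 0.65725987 -0.16295256  0.1452929 ] [[-0.0654, 0.9979, -0.0002], [0.9979, 0.0654, 0.0001], [0.0001, -0.0002, -1.0]]
blue (array([ 657.2, -160.3]), array([ 49.9, 104.6]), 3.9, np.float64(156.3)) normal [-8.88234054e-04  1.55932268e-03  9.99998390e-01]
mouth (array([ 657.4, -162.9]), array([29.1, 28.9]), 31.2, np.float64(160.2))
18.875
```

```bash
python3 - <<'E'
from h import *
S=np.array([.6583,-.1633])
manip.movel((*S,.096),rate=.08)
for z in (.093,.0905,.0885,.087,.0855,.084,.0825,.0815,.0808,.080,.0792):
    manip.movel((*S,z),rate=.03); f=np.array(readout.read_ft_force())
    print(z,f.round(1),np.round(readout.read_eef_pos(),4))
    if f[2]>30 : break
manip.dwell(.3);print(readout.read_ft_force(),readout.read_gripper_width())
po=campose("wrist"); p,d=snapshot("wrist"); W=cloud(d,po); H=hsv(p)
b=biggest((H[...,0]>100)&(H[...,0]<125)&(H[...,1]>120)&(d>0)); Q=W[b]; c=Q.mean(0)
n=np.linalg.svd(Q-c,full_matrices=False)[2][2]; print("blue",rect(W,b),"normal",n*np.sign(n[2]))
cv2.imwrite("pics/g3.png",p[:,:,::-1]); print(readout.read_time())
E
```

```text
0.093 [ 0.1 -1.  -1. ] [ 0.6584 -0.1633  0.0933]
0.0905 [ 0.2  0.7 -1.4] [ 0.6582 -0.1632  0.0904]
0.0885 [ 0.5 -0.7 -1.8] [ 0.6581 -0.1633  0.0883]
0.087 [-0.7 -0.8 -1.3] [ 0.6582 -0.1633  0.0869]
0.0855 [-0.1 -0.3  1. ] [ 0.6586 -0.1634  0.0859]
0.084 [-0.9  1.5  5.3] [ 0.6586 -0.1634  0.0852]
0.0825 [-2.5  0.6  7.5] [ 0.6586 -0.1634  0.0841]
0.0815 [-2.2  0.2  9.1] [ 0.6586 -0.1634  0.0834]
0.0808 [-3.4  0.9 10.3] [ 0.6586 -0.1634  0.0828]
0.08 [-3.8  1.3  9.5] [ 0.6586 -0.1634  0.0821]
0.0792 [-1.9  0.3 10. ] [ 0.6586 -0.1634  0.0813]
[-2.85210822  1.182481   10.45158146] 0.04813511078690832
blue (array([ 658.8, -160.7]), array([ 50.9, 104.9]), 4.6, np.float64(92.4)) normal [-0.00201488  0.00101994  0.99999745]
22.7417
```

View pics/g3.png

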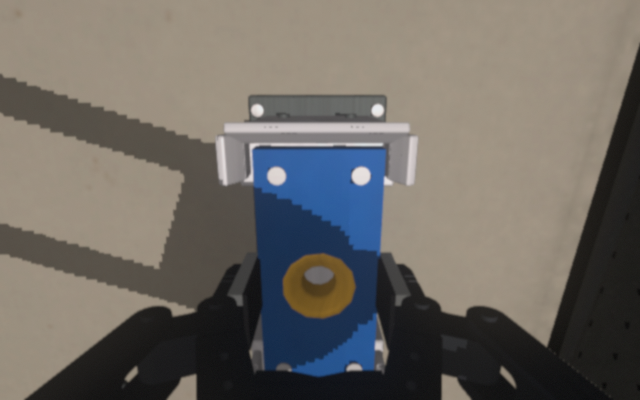

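The plate is inside both pockets, mouth at (318,286). It is still riding down on the bars at about 10 N, so I keep pressing until the force climbs sharply.

```bash
python3 - <<'E'
from h import *
S=np.array([.6583,-.1633]); z=.0792
while z>.070:
    z-=.001; manip.movel((*S,z),rate=.03); f=np.array(readout.read_ft_force())
    print(round(z,4),f.round(1),np.round(readout.read_eef_pos(),4))
    if f[2]>32: break
manip.dwell(.2)
po=campose("wrist"); p,d=snapshot("wrist"); W=cloud(d,po); H=hsv(p)
b=biggest((H[...,0]>100)&(H[...,0]<125)&(H[...,1]>120)&(d>0)); Q=W[b]; c=Q.mean(0)
n=np.linalg.svd(Q-c,full_matrices=False)[2][2]; print("blue",rect(W,b),"normal",n*np.sign(n[2]),readout.read_ft_force())
effector.set_gripper(.064); manip.dwell(.1)
print(np.round(readout.read_eef_pos(),4))
manip.movel((*S,.17),rate=.2)
manip.dwell(.2)
po=campose("wrist"); p,d=snapshot("wrist"); W=cloud(d,po); H=hsv(p)
b=biggest((H[...,0]>100)&(H[...,0]<125)&(H[...,1]>120)&(d>0)); Q=W[b]; c=Q.mean(0)
n=np.linalg.svd(Q-c,full_matrices=False)[2][2]; print("blue",rect(W,b),"normal",n*np.sign(n[2]))
y=biggest((H[...,0]>14)&(H[...,0]<32)&(H[...,1]>120)&(H[...,2]>60)&(d>0)); print("mouth",rect(W,y))
cv2.imwrite("pics/g4.png",p[:,:,::-1]); print(readout.read_time())
E
```

```text
0.0782 [-3.8  1.3 15.3] [ 0.6586 -0.1634  0.0813]
0.0772 [-5.6  2.6 19.2] [ 0.6586 -0.1634  0.0812]
0.0762 [-8.   2.  23.7] [ 0.6587 -0.1634  0.0812]
0.0752 [-8.6  2.2 28.9] [ 0.6587 -0.1634  0.0812]
0.0742 [-9.7  3.3 32.3] [ 0.6587 -0.1634  0.0812]
blue (array([ 659. , -160.9]), array([ 51. , 105.2]), 4.4, np.float64(92.4)) normal [-0.00248102  0.00107366  0.99999635] [-10.10129062   2.30630819  33.78511538]
[ 0.658  -0.1632  0.0734]
blue (array([ 659. , -163.9]), array([ 49.8, 110.5]), 3.8, np.float64(92.5)) normal [ 5.73506383e-04 -4.77535450e-04  9.99999722e-01]
mouth (array([ 658.9, -163.6]), array([27.8, 28.3]), 3.6, np.float64(96.1))
25.5167
```

View pics/g4.png

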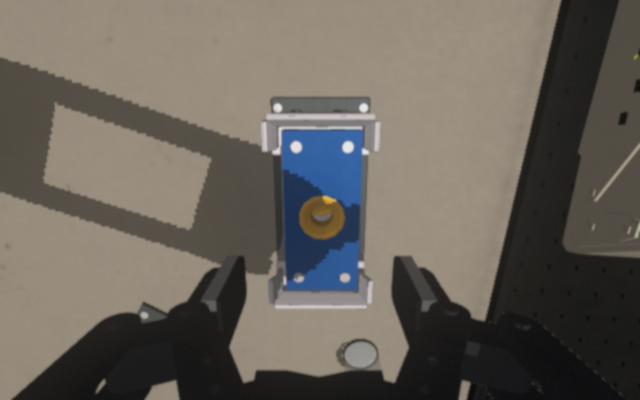

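The plate is seated flush and level: depth puts its top at about 94 mm, with the mouth at (322,217). Next is the rod.

```bash
python3 - <<'E'
from h import *
q=down(np.pi/2); c=(.4998,-.3392)
manip.move_pose((*c,.18),q)
effector.set_gripper(.05,60)
manip.movel((*c,.106),rate=.12); manip.dwell(.2); f0=readout.read_ft_force()
effector.set_gripper(.015,60); manip.dwell(.1)
print(np.round(f0,1),np.round(readout.read_ft_force(),1),readout.read_gripper_width(),readout.read_gripper_force(),readout.read_eef_pos())
z0=readout.read_eef_pos()[2]
manip.movel((*c,.225),rate=.15); manip.dwell(.2)
print(np.round(readout.read_ft_force(),1),readout.read_gripper_width(),readout.read_eef_pos(),"z0",z0)
manip.movel((.6587,-.1637,.225),rate=.18,rotation=down(np.pi/2+.0655)); manip.dwell(.2)
po=campose("wrist"); p,d=snapshot("wrist"); cv2.imwrite("pics/r1.png",p[:,:,::-1])
print(readout.read_eef_pos()); 
pt,dt=snapshot("scene"); cv2.imwrite("pics/r1s.png",cv2.resize(pt[120:280,180:380,::-1],None,fx=3,fy=3))
np.savez("r1.npz",p=p,d=d,K=po[0],R=po[1],o=po[2]); print(readout.read_time())
E
```

```text
[0.5 0.8 0.2] [-1.2  1.3  4.3] 0.0207948685560862 58.47949504852295 [ 0.50001235 -0.33938927  0.10661856]
[-0.3 -0.  -2.1] 0.020581932254264978 [ 0.49928082 -0.33876332  0.22370534] z0 0.10661855941168337
[ 0.65832321 -0.16437636  0.22514764]
31.0917
```

View pics/r1.png

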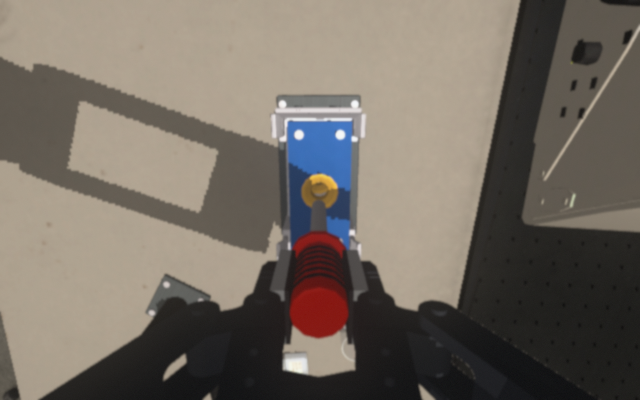

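View pics/r1s.png

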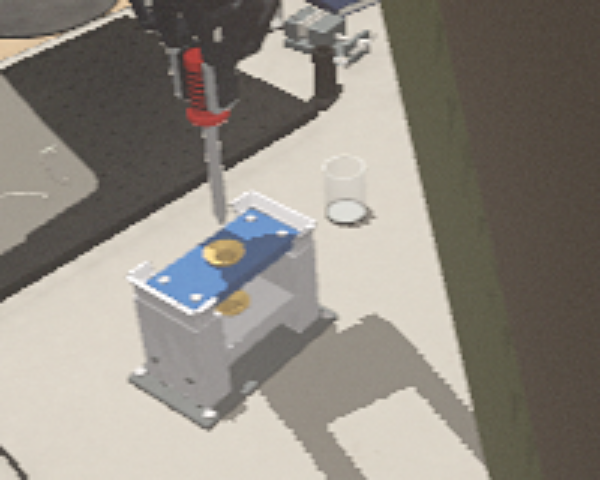

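Wrist view: rod gripped, its lower end at about (319,190) over the brass mouth. Scene crop: rod hanging above the seated plate. Next I check the rod's tilt from depth.

```bash
python3 - <<'E'
from h import *
f=np.load("r1.npz"); 
e=np.array(readout.read_eef_pos()); print(e)
d2=snapshot("scene")[1]
for n,W,d in (("wrist",cloud(f["d"],(f["K"],f["R"],f["o"])),f["d"]),("scene",cloud(d2,campose("scene")),d2)):
    m=(d>0)&(np.hypot(W[...,0]-e[0],W[...,1]-e[1])<.02)&(W[...,2]>.12)&(W[...,2]<.212)
    Q=W[m]; print(n,len(Q))
    for a in np.arange(.12,.212,.012):
        k=(Q[:,2]>=a)&(Q[:,2]<a+.012)
        if k.sum()>2: print("  z",a.round(3),k.sum(),np.round(1000*(Q[k].mean(0)[:2]-e[:2]),1))
E
```

```text
[ 0.65840956 -0.16428394  0.22513764]
wrist 449
  z 0.12 4 [0.2 3.7]
  z 0.132 68 [-0.6  3.2]
  z 0.144 77 [-0.5  3.3]
  z 0.156 95 [-0.4  3.3]
  z 0.168 112 [-0.6  3.3]
  z 0.18 93 [-0.3  3.7]
scene 153
  z 0.12 7 [-3.   2.1]
  z 0.132 19 [-3.6  3.2]
  z 0.144 21 [-3.8  2.4]
  z 0.156 24 [-3.6  3. ]
  z 0.168 22 [-3.2  3. ]
  z 0.18 26 [-3.9  2.8]
  z 0.192 25 [-3.5  3.1]
  z 0.204 9 [-3.9  3.2]
```

```bash
python3 - <<'E'
from h import *
c=(.6590,-.1633); f0=None
for z in (.215,.205,.195,.185,.175,.165,.158,.151,.144,.137,.130,.125,.1205):
    manip.movel((*c,z),rate=.06); f=np.array(readout.read_ft_force())
    print(z,f.round(1),np.round(readout.read_eef_pos(),4))
    if np.linalg.norm(f-[0,0,-2])>9: print("STOP"); break
manip.dwell(.3); p,_=snapshot("scene"); cv2.imwrite("pics/f.png",cv2.resize(p[140:280,190:330,::-1],None,fx=4,fy=4)); 
print(readout.read_time(),readout.read_gripper_width(),readout.read_gripper_force(),readout.read_ft_force(),readout.read_eef_pos())
E
```

```text
0.215 [ 0.3  0.2 -1.5] [ 0.6584 -0.1631  0.2139]
0.205 [ 0.1 -0.3 -1.6] [ 0.6585 -0.1631  0.2041]
0.195 [-0.2  0.1 -1.2] [ 0.6585 -0.1632  0.1942]
0.185 [-0.   0.4 -1. ] [ 0.6585 -0.1631  0.1842]
0.175 [-0.1  0.3 -0.7] [ 0.6585 -0.1632  0.1742]
0.165 [-0.9 -0.6 -1. ] [ 0.6585 -0.1632  0.1642]
0.158 [-0.1  0.5 -1.5] [ 0.6586 -0.1632  0.1574]
0.151 [-0.2 -0.2 -1.2] [ 0.6586 -0.1632  0.1504]
0.144 [ 0.5  0.8 -0.8] [ 0.6585 -0.1632  0.1434]
0.137 [-0.2  0.9 -1.6] [ 0.6586 -0.1632  0.1364]
0.13 [-0.6  0.4 -1.4] [ 0.6586 -0.1632  0.1293]
0.125 [ 0.1 -0.2 -1.5] [ 0.6587 -0.1632  0.1245]
0.1205 [ 0.2  1.3 -1.4] [ 0.6587 -0.1632  0.1201]
35.225 0.02054475146912976 58.64851713180542 [-0.21427986  0.81512178 -1.44863766] [ 0.65909791 -0.16333456  0.12065517]
```

View pics/f.png

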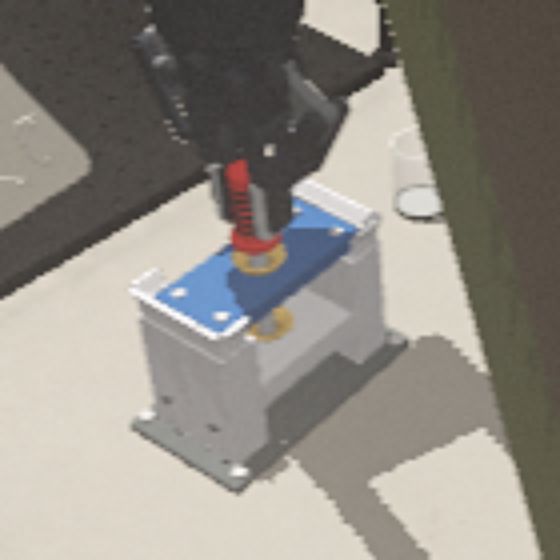

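The picture shows the rod through both bushings, with the collar at (258,240) just clear of the mouth at (260,258). There is no contact force and the grip reads 58 N, so I hand it in.

```bash
python3 -c "
from rig import *
print(job.hand_in(), readout.read_time())"
```

```text
the job is handed in; nothing more can be done
the job is handed in; nothing more can be done
```

The job is handed in, but no verdict came back: by my measurements the plate sits level and flush, and the rod is gripped at about 58 N, threaded through both bushings, tip about 1 cm below the lower one and collar about 1 cm above the mouth.

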